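# Pin a trailer tongue into its clevis

### The arm

A 7-joint arm with a two-finger parallel gripper is mounted at the origin on the work surface. World frame = base frame: x ahead of the robot, y to its left, z up, the work surface at z = 0. Lengths are in m, angles in degrees, forces in N, time in s.
With the tool pointing down it reaches from about 0.4 to 0.875 m from the base axis. Payload 19.3 kg.
Tool frame: the origin (TCP) lies at the very end of the fingers, on their centre line; the grasp point (between the pads) lies 19 mm behind it; z points along the fingers, y is the line along which they close (so a half turn about z gives the same grasp; the last joint's range is limited). The gripper opens to 85 mm and grips with 20 to 120 N. Pads are 22 mm wide; open, the fingers measure 114 mm over their backs; the gripper's body (76 mm by 85 mm) begins 54 mm behind the grasp point. The pads swing forward as they close: fully open they stand 13 mm farther back than shut.
Start: joints at [-79.939, 29.874, -2.08, 91.645, 1.215, 58.505, -6.463], TCP at [0.152, 0.606, 0.231] pointing down, gripper open.
Joint ranges: [-166.77, 166.77], [-17.47, 122.26], [-85.68, 81.53], [9.62, 139.38], [-72.42, 252.41], [9.2, 110.78], [-144.41, 144.41]. Speed limits (degrees/s): [108.29, 108.29, 136.94, 136.94, 172.46, 172.46, 172.46].

### API

Orientations are given as [roll, pitch, yaw] about the fixed x, y, z axes, in that order (R = Rz(yaw) Ry(pitch) Rx(roll)).
In Python, from workcell import arm gives the robot as it stands.
- The arm moves only by the shell command python3 -m inch 'ROWS' [FORCE]. ROWS is JSON, one flat list of numbers, 7 for each row, row after row: the finger opening in cm, from 0 to 8.54, then the shift along the tool's x, y, z in cm, then the turn, a rotation vector about the tool's x, y, z in degrees. A call has 1 to 20 rows; each row is the pose to reach, as a shift and turn from the pose commanded when the call began, along the tool's axes at that moment; what a row does not reach only later rows make up. A row lasts 1/10 s, in which the tool goes at most 50 mm and 8.59 degrees, less where a joint would pass 70% of its speed; a pose out of reach is approached as far as the arm can. A call with a gripper value outside its range is refused whole. The fingers move at their own pace and stop on an object; FORCE is the grip in N (left out, the last holds). Time passes only in rows, so rows that repeat a pose let the fingers close. It gives the time, the measured TCP pose, the force, the opening and the grip force at its end, in the units of the state.
- arm.read_state(): the state, without advancing time (a new reading comes with each control period).
- arm.read_camera(name): name is "scene" or "top" or "wrist"; returns a dict with "img" (400x640x3 uint8, blue, green, red), "mtx" (3x3 intrinsics, pixels), "rvec" (rotation vector, rad) and "tvec" (3), from world to camera coordinates, as OpenCV has them. Camera axes: x right, y down, z forward; pixel columns grow to the right and rows downward; lengths in m; the calibration is good to about 2 mm. A picture is of the moment at which its call begins. There is no depth.
- arm.hand_in(): hands the job in; it is judged then, once.
Trained networks look in a picture, given as the dict that the camera call returned (one of the last four; its "shot" number tells which), for a name from the list of things; names that differ only in an ending like _2 or _b are one class to them, and where a whole thing is asked for, a point or a joint stands for the part that bears it (a point fixed in the world has none). Each returns a list of dicts, best first, with "confidence" (0 to 1); they miss things now and then, are a little off and sometimes report something else, mostly with a low value. They report only what shows in the picture. A call takes as long as a camera call. They do not tell look-alikes from the thing itself.
- arm.boxes_of(picture, thing): "xyz" ([x, y, z] in m, in world coordinates, good to about 4 mm: the middle of the surface that is visible of it).
- arm.spot_point(picture, thing): "xyz" ([x, y, z] in m, in world coordinates, good to about 4 mm: a listed point, or the origin of a listed thing).
The state is a dict: "time": time; "joints": joint angles; "joint_vel": joint speeds; "tau": joint torques, N m; "eef_pos": TCP position; "tcp_rot": TCP orientation; "wrist_force": force on the tool from outside, world axes, zero at the start; "ft_torque": the same for the moment, N m; "gripper_width": opening from 0.0 (shut) to 1.0 (fully open); "finger_force": force on a finger pad.
Only numpy, scipy, OpenCV 4.12 (cv2) and the standard library are available. Lean on these libraries where they do the work, as an engineer would, in place of code of your own. Each camera call takes 0.05 s, during which the arm holds its last target. There are 200 camera calls.

### The job

Couple up the small trailer tongue on the bench: bring its eye between the two jaws of the bolted-down clevis so that the holes line up, then push the longer of the two hitch pins, which stand in the wooden block, down through the upper jaw, the eye and the lower jaw until its collar sits on the upper jaw, and let go. Leave the shorter pin in its block and the oil bottle, grease tin and wrench where they are.

Things in the scene. Friction and masses are not known exactly. Their poses are not given: they have to be found in the camera images.
- clevis: Dark steel clevis fixed to the bench. Origin: axis of its pin holes at bench level; z up, x out of its open mouth. Lower jaw 0 to 23 mm high, upper jaw 42 to 52 mm, both 60 mm wide (y), x -42 to +26 mm, each with an upright through hole, 18.5 mm diameter, at the origin. A web closes the gap behind x = -27 mm; sides open. Foot plate with bolts, 110 mm wide, 17 mm high, behind at x -87 to -42 mm.
- tongue: Loose steel trailer tongue, about 0.55 kg, flat on the bench: tube 140 mm long (x), 30 wide (y), 40 high. Origin under the tube's middle; x towards the eye, z up. A neck 30 wide leads from x = 70 to the eye, a flat ring of 44 mm outer, 18.5 mm hole diameter at x = 115; both at z 26 to 38, right for the clevis gap with the tube on the bench. Balances near x = 30. Coupled, its x is opposite to the clevis's x.
- tongue_eye (a point): Centre of the hole in the tongue's eye, at mid thickness (32 mm above the tongue's underside).
- pin_block: Wooden block fixed to the bench, 150 (x) by 60 (y) by 40 mm high, origin under its centre; two upright holes 17.5 mm in diameter and 30 mm deep at x = -45 and x = +45 mm. The pins stand in these, either way round.
- long_pin: The longer hitch pin, steel, loose, upright in the block (z up), about 0.13 kg. Origin at its lower tip. Shank 16 mm in diameter, 46 mm long, its lowest 9 mm tapered to 7 mm; then a collar 30 mm in diameter, 5 mm thick, then a round black grip 22 mm in diameter, 51 to 85 mm above the tip. It stands on the bottom of its hole, 10 mm above the bench, so its collar is 16 mm above the block's top.
- long_pin_collar (a point): On the long pin's axis at the underside of its collar, 46 mm above the tip; the z height of this point is 52 mm when the pin is fully home in the clevis.
- short_pin: The shorter hitch pin: the same collar and grip, but a 26 mm shank, too short for this job, its collar resting on the block's top. Origin at its tip. To be left where it is.
- oil_bottle: Grey oil bottle, 66 mm across, 160 mm tall, origin under its centre; a bystander.
- grease_tin: Bare metal tin, 80 mm across, 65 mm tall, origin under its centre; a bystander.
- wrench: Wrench lying on the bench, about 180 mm long, along its own x; a bystander.
Things that resemble listed ones, but are neither listed nor needed, are in the scene too. There is more than one size of the tongue; the one meant has the size given above.

How it is judged:
By the outcome, as a careful person would: the job done as asked, in the order asked, and still so for the second after the job is handed in, with the robot touching nothing.
It also fails if it takes over 58 s, if anything falls off the work surface, if the arm or the gripper's body presses on something with over 40 N, if the wrist force passes 120 N, or if a joint passes its speed limit or range.

## Working session

There is one attempt and no reset: what is moved stays moved. The work goes in short steps, Python scripts to look and compute and a shell command to move; the robot and the scene stay as the last step left them, time stands still between calls to the robot, and variables do not carry over. Pictures are saved under pics/ and viewed, at most 10 in all, crops included, and the job is handed in when it is done.

```bash
ls; mkdir -p pics
python3 - <<'E'
from workcell import arm
import cv2
s=arm.read_state();print(s['time'],s['eef_pos'],s['tcp_rot'],s['wrist_force'])
for c in ['scene','top']:
    p=arm.read_camera(c);cv2.imwrite(f'pics/{c}0.png',p['img'])
    for n in ['clevis','tongue','tongue_eye','pin_block','long_pin','long_pin_collar','short_pin','oil_bottle','grease_tin','wrench']:
        print(c,n,[(d['xyz'],round(d['confidence'],2)) for d in arm.spot_point(p,n)][:4])
E
```

```text
pics
0.0 [0.15205179 0.60585608 0.23071754] [-1.79933377e+02  6.93432721e-03  1.65916651e+02] [0.11492362 0.29225763 0.31995389]
scene clevis [([0.5376, -0.1001, -0.0009], 0.67)]
scene tongue [([0.3307, 0.3821, 0.0026], 0.75), ([0.5411, -0.1026, 0.0004], 0.63), ([0.5827, 0.4263, -0.0018], 0.18)]
scene tongue_eye [([0.5837, 0.1216, 0.029], 0.77), ([0.3338, 0.2328, 0.0454], 0.77)]
scene pin_block [([0.5402, 0.2268, -0.0037], 0.37)]
scene long_pin [([0.4556, -0.3459, 0.0059], 0.69)]
scene long_pin_collar [([0.4585, -0.3416, 0.0575], 0.82)]
scene short_pin [([0.5479, -0.3668, 0.0129], 0.69), ([0.4584, -0.3431, 0.0579], 0.51)]
scene oil_bottle [([0.5842, 0.431, -0.0039], 0.88)]
scene grease_tin [([0.7289, 0.2147, 0.0033], 0.72)]
scene wrench [([0.7659, -0.1504, -0.0025], 0.88)]
top clevis [([0.5385, -0.0988, 0.0043], 0.55)]
top tongue [([0.5423, 0.2253, -0.0001], 0.72), ([0.3273, 0.3872, -0.0019], 0.64)]
top tongue_eye [([0.5851, 0.1217, 0.0359], 0.98), ([0.3375, 0.2335, 0.0417], 0.87)]
top pin_block [([0.499, -0.3539, -0.0001], 0.98)]
top long_pin [([0.457, -0.3407, 0.0114], 0.51)]
top long_pin_collar [([0.457, -0.3434, 0.0549], 0.4)]
top short_pin [([0.5433, -0.3675, 0.0134], 0.4)]
top oil_bottle [([0.5882, 0.4305, 0.0029], 0.94)]
top grease_tin [([0.7253, 0.2153, -0.002], 0.98)]
top wrench [([0.7612, -0.1493, -0.0009], 0.62)]
```

View pics/top0.png

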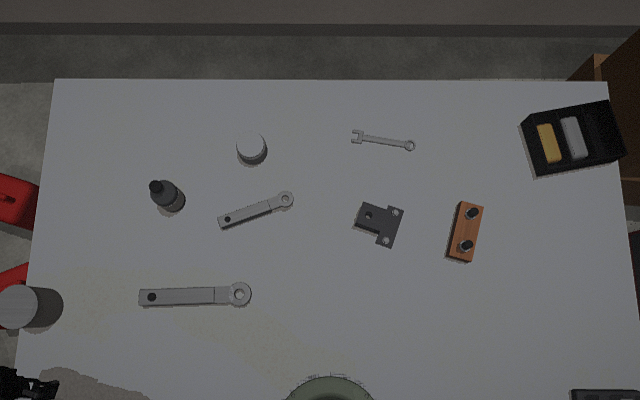

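View pics/scene0.png

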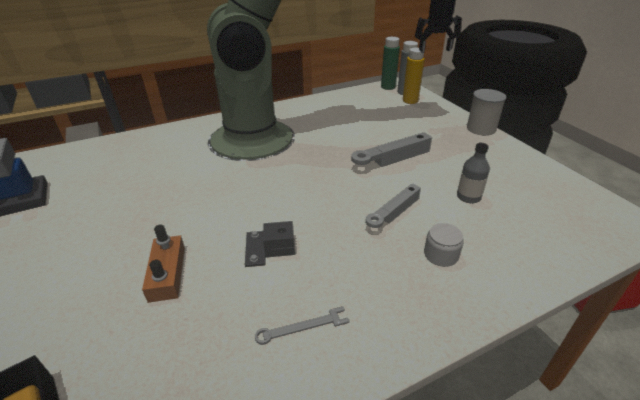

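```bash
cat > h.py <<'E'
import numpy as np, cv2
from scipy.spatial.transform import Rotation as R
from workcell import arm
def to(x,y,z,yaw):
    "shift (cm) and turn (deg) in tool axes from the present pose to a tool-down pose"
    s=arm.read_state(); r=R.from_euler('xyz',s['tcp_rot'],degrees=True)
    g=R.from_euler('xyz',[180,0,yaw],degrees=True)
    d=r.inv().apply(np.array([x,y,z])-s['eef_pos'])*100
    print('to',np.r_[d,np.degrees((r.inv()*g).as_rotvec())].round(2).tolist())
def ray(p,uv,z):
    M=R.from_rotvec(np.ravel(p['rvec'])).as_matrix(); c=-M.T@np.ravel(p['tvec'])
    out=[]
    for u in uv:
        d=M.T@np.linalg.inv(p['mtx'])@np.r_[u,1.]; out.append(c+d*(z-c[2])/d[2])
    return np.array(out)
def proj(p,X): return cv2.projectPoints(np.float64(X).reshape(-1,1,3),np.float64(p['rvec']),np.float64(p['tvec']),p['mtx'],None)[0][:,0]
E
python3 -c "
from h import *
to(.53,.12,.36,100)
p=arm.read_camera('wrist');M=R.from_rotvec(np.ravel(p['rvec'])).as_matrix();print(-M.T@np.ravel(p['tvec']),M,p['mtx'])"
```

```text
to [-48.48, -37.96, -12.87, -0.0, 0.0, 65.91]
[0.08005164 0.62543963 0.37441907] [[ 2.43716241e-01  9.69846578e-01 -9.91215396e-05]
 [ 9.27570393e-01 -2.33062658e-01  2.92053016e-01]
 [ 2.83223517e-01 -7.12700055e-02 -9.56402126e-01]] [[276.30574101   0.         322.54393177]
 [  0.         276.30574101 199.2271988 ]
 [  0.           0.           1.        ]]
```

```bash
python3 -m inch '[8.5,-48.5,-38,-1,0,0,66, 8.5,-48.5,-38,-1,0,0,66, 8.5,-48.5,-38,-1,0,0,66, 8.5,-48.5,-38,-1,0,0,66, 8.5,-48.5,-38,-1,0,0,66, 8.5,-48.5,-38,-1,0,0,66, 8.5,-48.5,-38,-1,0,0,66, 8.5,-48.5,-38,-1,0,0,66, 8.5,-48.5,-38,-1,0,0,66, 8.5,-48.5,-38,-1,0,0,66, 8.5,-48.5,-38,-1,0,0,66, 8.5,-48.5,-38,-1,0,0,66, 8.5,-48.5,-38,-1,0,0,66, 8.5,-48.5,-38,-1,0,0,66, 8.5,-48.5,-38,-1,0,0,66, 8.5,-48.5,-38,-1,0,0,66]'
python3 - <<'E'
from h import *
p=arm.read_camera('wrist');cv2.imwrite('pics/w1.png',p['img'])
import pickle;pickle.dump({k:p[k] for k in('img','mtx','rvec','tvec')},open('w1.pkl','wb'))
for n in ['clevis','tongue','tongue_eye','pin_block','long_pin']:
    print(n,[(d['xyz'],round(d['confidence'],2)) for d in arm.spot_point(p,n)][:4])
print(arm.read_state()['time'])
E
```

```text
time: 2.75
eef_pos: [0.5295, 0.1208, 0.2413]
tcp_rot: [-180.0, -0.0, 100.0]
wrist_force: [-0.3, -0.2, 0.1]
gripper_width: 0.993
finger_force: 0.0
clevis [([0.5373, -0.1002, 0.002], 0.83)]
tongue [([0.5467, 0.2274, -0.002], 0.73)]
tongue_eye [([0.5829, 0.1183, 0.0335], 0.76), ([0.3358, 0.23, 0.0413], 0.68)]
pin_block []
long_pin []
3.05
```

View pics/w1.png

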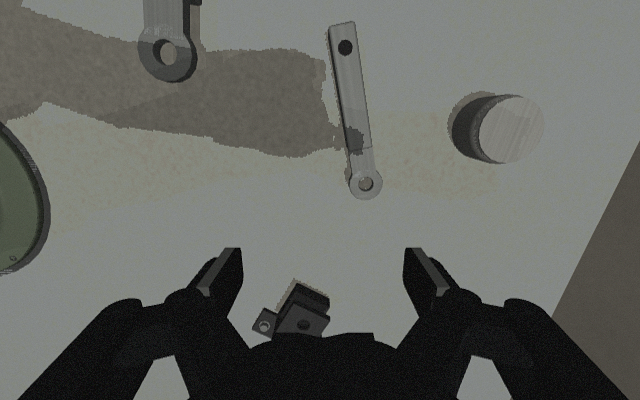

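Run:
```python
from h import *
import pickle;p=pickle.load(open('w1.pkl','rb'));im=p['img']
e=ray(p,[[365,183]],.038)[0];t=ray(p,[[347,47]],.04)[0];c=ray(p,[[304.5,325]],.052)[0]
print('eye',e,'dot',t,'yaw',np.degrees(np.arctan2(*(e-t)[1::-1])),'clevis',c)
a=cv2.convertScaleAbs(cv2.resize(im[15:215,315:395],None,fx=3,fy=3,interpolation=2),alpha=1.3)
b=cv2.convertScaleAbs(cv2.resize(im[270:350,245:345],None,fx=5,fy=5,interpolation=2),alpha=2.5)
o=np.zeros((600,740,3),np.uint8);o[:,:240]=a;o[:400,240:740]=b
cv2.imwrite('pics/c1.png',o)
```

```text
eye [0.58505666 0.12212807 0.038     ] dot [0.53098591 0.27134744 0.04      ] yaw -70.08163969676382 clevis [ 0.54159932 -0.09830464  0.052     ]
```

View pics/c1.png

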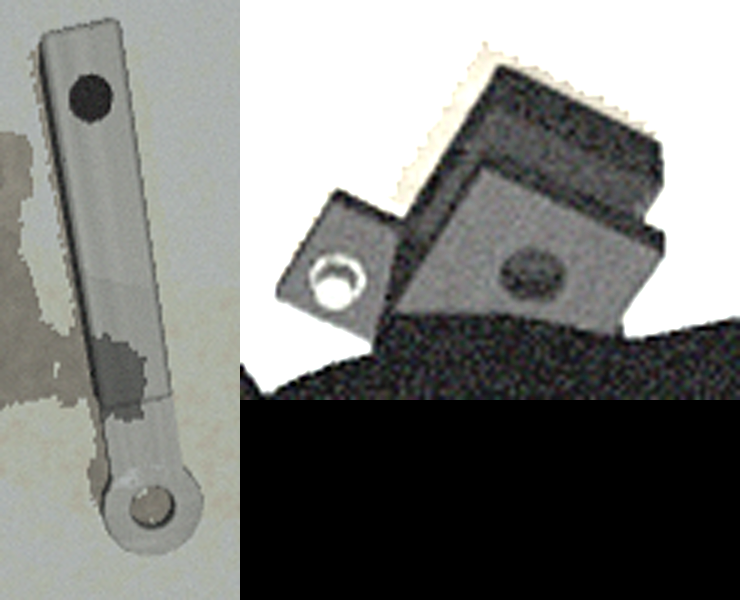

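Run:
```python
from h import *
import pickle;p=pickle.load(open('w1.pkl','rb'))
A=lambda l:np.array(l)/3+[315,15]
L=ray(p,A([[47,45],[98,400]]),.04);Rr=ray(p,A([[119,30],[167,390]]),.04);e=ray(p,A([[153,504]]),.038)[0];d=ray(p,A([[91,98]]),.04)[0]
yw=lambda v:np.degrees(np.arctan2(v[1],v[0]))
print('edges',yw(L[1]-L[0]),yw(Rr[1]-Rr[0]),'eye',e,'eye-dot',yw(e-d))
n=R.from_euler('z',yw(e-d),degrees=True).as_matrix()
print('edges in tongue frame (mm)',((np.r_[L,Rr]-e)@n*1000).round(1)[:,:2].tolist())
B=lambda l:(np.array(l)-[240,0])/5+[245,270]
f=ray(p,B([[486,165],[664,240]]),.052);s=ray(p,B([[486,165],[400,310]]),.052);c=ray(p,B([[533,275]]),.052)[0]
print('front',yw(f[1]-f[0]),np.linalg.norm(f[1]-f[0]),'side',yw(s[0]-s[1]),'c',c,'frontmid',f.mean(0),yw(f.mean(0)-c),np.linalg.norm(f.mean(0)-c))
q=arm.read_camera('top');im=cv2.convertScaleAbs(cv2.resize(q['img'][185:265,340:500],None,fx=5,fy=5,interpolation=2),alpha=2)
cv2.imwrite('pics/t1.png',im);pickle.dump({k:q[k] for k in('img','mtx','rvec','tvec')},open('t1.pkl','wb'))
```

```text
edges -70.27643470578823 -69.48278458853007 eye [0.58632484 0.12235129 0.038     ] eye-dot -68.92596856071563
edges in tongue frame (mm) [[-178.9, -12.9], [-48.4, -15.9], [-178.5, 13.8], [-46.9, 12.5]]
front -16.80860236872383 0.056858953829654696 side 71.95555245752213 c [ 0.54030505 -0.09853235  0.052     ] frontmid [ 0.54854389 -0.07158935  0.052     ] 72.99700091023229 0.028174526907965528
```

View pics/t1.png

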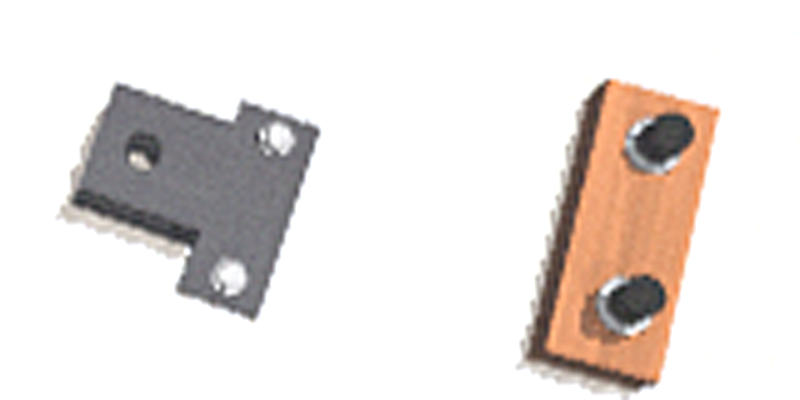

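Run:
```python
from h import *
import pickle;q=pickle.load(open('t1.pkl','rb'))
B=lambda l:np.array(l)/5+[340,185]
yw=lambda v:np.degrees(np.arctan2(v[1],v[0]))
c=ray(q,B([[143,152]]),.052)[0];e=ray(q,B([[319,130],[255,320]]),.017);u=ray(q,B([[118,86],[238,125]]),.052);w=ray(q,B([[118,86],[78,192]]),.052)
print('c',c,'plate',yw(e[0]-e[1])+90,np.linalg.norm(e[0]-e[1]),'side',yw(u[0]-u[1]),'front',yw(w[0]-w[1])+90,'fm',w.mean(0))
b=ray(q,B([[610,80],[718,105],[548,350],[655,382]]),.04);m=b.mean(0);d=yw(b[0]-b[2]+b[1]-b[3])
print('block',m,d,np.linalg.norm(b[0]-b[2]),np.linalg.norm(b[0]-b[1]))
for s in(1,-1):
    v=R.from_euler('z',d,degrees=True).apply([s*.045,0,0]);print('hole',m+v)
    for z in(.045,.061): print(z,ray(q,B([[632,305]] if s<0 else [[653,148]]),z))
to(.585-.085*np.cos(np.radians(69.5)),.1222+.085*np.sin(np.radians(69.5)),.10,110.5)
```

```text
c [ 0.53619334 -0.09912289  0.052     ] plate 70.1983719275392 0.10871471769892777 side 71.78425924867999 front 69.20827155145278 fm [ 0.54308475 -0.07589369  0.052     ]
block [ 0.50014769 -0.35456638  0.04      ] -15.921398163269117 0.14847636291473906 0.05753678348672735
hole [ 0.54342144 -0.3669107   0.04      ]
0.045 [[ 0.54140513 -0.36601825  0.045     ]]
0.061 [[ 0.53807589 -0.36111563  0.061     ]]
hole [ 0.45687394 -0.34222205  0.04      ]
0.045 [[ 0.45885315 -0.35009727  0.045     ]]
0.061 [[ 0.45656917 -0.34539623  0.061     ]]
to [7.63, 3.91, 14.14, 0.01, -0.0, -10.55]
```

```bash
python3 -m inch '[6,7.6,3.9,10,0,0,-10.5, 6,7.6,3.9,12,0,0,-10.5, 6,7.6,3.9,16,0,0,-10.5, 6,7.6,3.9,19,0,0,-10.5, 6,7.6,3.9,21,0,0,-10.5, 6,7.6,3.9,22.7,0,0,-10.5, 6,7.6,3.9,22.7,0,0,-10.5, 6,7.6,3.9,22.7,0,0,-10.5, 2.5,7.6,3.9,22.7,0,0,-10.5, 2.5,7.6,3.9,22.7,0,0,-10.5, 2.5,7.6,3.9,22.7,0,0,-10.5, 2.5,7.6,3.9,22.7,0,0,-10.5, 2.5,7.6,3.9,22.7,0,0,-10.5, 2.5,7.6,3.9,22.7,0,0,-10.5]' 60
```

```text
time: 4.5
eef_pos: [0.5559, 0.2014, 0.0157]
tcp_rot: [179.9, -0.0, 110.4]
wrist_force: [-2.5, -1.7, 10.9]
gripper_width: 0.341
finger_force: 59.9
```

```bash
python3 -c "
from h import *
to(.5883,.0473,.045,71)"
```

```text
to [-15.57, -2.34, -2.94, 0.09, -0.05, 39.42]
```

```bash
python3 -m inch '[2.5,0,0,-1,0,0,0, 2.5,0,0,-3,0,0,0, 2.5,-3,-0.5,-3,0,0,7, 2.5,-6,-1,-3,0,0,14, 2.5,-9,-1.4,-3,0,0,22, 2.5,-12,-1.8,-3,0,0,30, 2.5,-14.5,-2.2,-3,0,0,37, 2.5,-15.6,-2.3,-3,0,0,39.4, 2.5,-15.6,-2.3,-3,0,0,39.4, 2.5,-15.6,-2.3,-3,0,0,39.4, 2.5,-15.6,-2.3,-3,0,0,39.4]'
python3 - <<'E'
from h import *
import pickle
s=arm.read_state();tcp=s['eef_pos'];r=R.from_euler('xyz',s['tcp_rot'],degrees=True)
q=arm.read_camera('top')
for n in['tongue_eye','clevis']:print(n,[(d['xyz'],round(d['confidence'],2)) for d in arm.spot_point(q,n)][:3])
ex=tcp+r.apply([-.0846,0,0]);ex[2]=tcp[2]-.0157+.038;print('expected eye',ex,'px',proj(q,[ex])-[320,160])
im=cv2.convertScaleAbs(cv2.resize(q['img'][160:260,310:410],None,fx=6,fy=6,interpolation=2),alpha=2)
cv2.imwrite('pics/t2.png',im);pickle.dump({k:q[k] for k in('img','mtx','rvec','tvec')},open('t2.pkl','wb'))
E
```

```text
time: 5.6
eef_pos: [0.5881, 0.0485, 0.0444]
tcp_rot: [-180.0, -0.0, 71.2]
wrist_force: [0.4, 0.5, -5.0]
gripper_width: 0.341
finger_force: 60.5
tongue_eye [([0.5609, -0.0331, 0.0624], 0.67), ([0.5012, -0.3529, 0.0004], 0.61)]
clevis [([0.5411, -0.0993, 0.0034], 0.74)]
expected eye [ 0.56077484 -0.03162246  0.06671952] px [[22.79776795 44.75526902]]
```

View pics/t2.png

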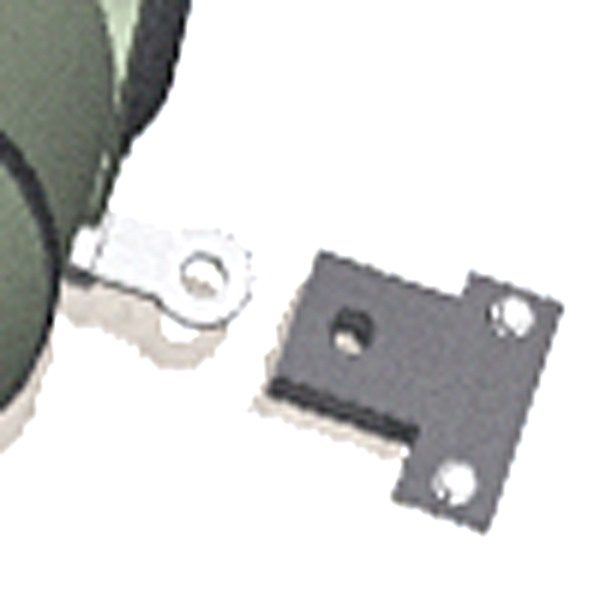

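Run:
```python
from h import *
import pickle;q=pickle.load(open('t2.pkl','rb'))
B=lambda l:np.array(l)/6+[310,160]
e=ray(q,B([[205,272]]),.0667)[0];c=ray(q,B([[353,330]]),.052)[0]
yw=lambda v:np.degrees(np.arctan2(v[1],v[0]))
pl=ray(q,B([[563,308],[486,533]]),.017);fr=ray(q,B([[320,254],[272,385]]),.052);sd=ray(q,B([[320,254],[462,298]]),.052)
print(e,c,'yaw',yw(pl[0]-pl[1])+90,yw(fr[0]-fr[1])+90,yw(sd[0]-sd[1]))
r=R.from_euler('xyz',arm.read_state()['tcp_rot'],degrees=True)
print('eye->hole in tool cm',r.inv().apply(c-e)*100)
# automatic centroid of the dark/bright hole pixels
g=cv2.resize(q['img'][160:260,310:410],None,fx=6,fy=6,interpolation=2).mean(2)
print(arm.read_state()['eef_pos'],arm.read_state()['time'])
```

```text
[ 0.55927265 -0.03514656  0.0667    ] [ 0.53725693 -0.09974494  0.052     ] yaw 69.92983105769126 69.74647389694763 72.60045729727717
eye->hole in tool cm [-6.82516189  0.00827413  1.46779437]
[0.58809205 0.04785121 0.04434931] 5.75
```

```bash
python3 -m inch '[2.5,0,0,1.5,0,0,0, 2.5,0,0,2.5,0,0,0, 2.5,0,0,2.7,0,0,0, 2.5,-1,0,2.7,0,0,0, 2.5,-2,0,2.7,0,0,0, 2.5,-3,0,2.7,0,0,0, 2.5,-4,0,2.7,0,0,0, 2.5,-5,0,2.7,0,0,0, 2.5,-5.8,0,2.7,0,0,0, 2.5,-6.4,0,2.7,0,0,0, 2.5,-6.8,0,2.7,0,0,0, 2.5,-6.8,0,2.7,0,0,0, 2.5,-6.8,0,2.7,0,0,0]'
python3 - <<'E'
from h import *
q=arm.read_camera('top')
im=cv2.convertScaleAbs(cv2.resize(q['img'][190:240,340:400],None,fx=10,fy=10,interpolation=2),alpha=2)
cv2.imwrite('pics/t3.png',im);
E
```

```text
time: 7.05
eef_pos: [0.5662, -0.017, 0.0173]
tcp_rot: [-180.0, -0.0, 71.0]
wrist_force: [0.2, -0.3, -4.5]
gripper_width: 0.339
finger_force: 60.5
```

View pics/t3.png

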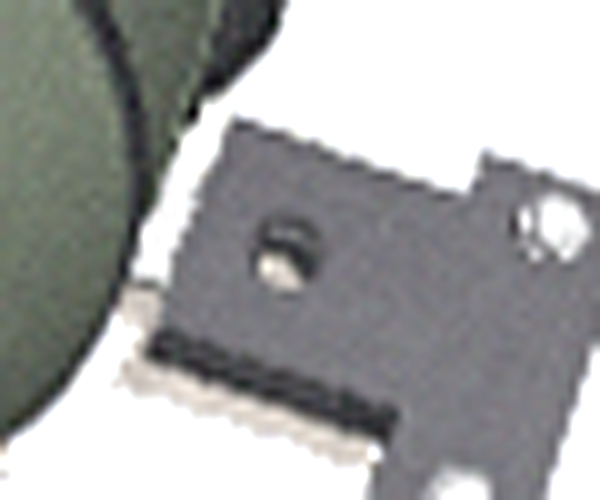

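```bash
python3 -m inch '[2.5,0,0,0.15,0,0,0, 2.5,0,0,0.15,0,0,0, 5,0,0,0.15,0,0,0, 5,0,0,0.15,0,0,0, 5,0,0,0.15,0,0,0, 5,0,0,-2,0,0,0, 5,0,0,-6,0,0,0, 5,0,0,-11,0,0,0, 5,0,0,-16,0,0,0, 5,-5,0,-18,0,0,0, 5,-10,0,-18,0,0,0, 5,-14,0,-18,0,0,0, 5,-16,0,-18,0,0,0, 5,-16,0,-18,0,0,0, 5,-16,0,-18,0,0,0]'
python3 - <<'E'
from h import *
import pickle
p=arm.read_camera('wrist');pickle.dump({k:p[k] for k in('img','mtx','rvec','tvec')},open('w2.pkl','wb'))
u=proj(p,[[.538,-.099,.052]])[0].astype(int);print(u)
for n in ['tongue','clevis','pin_block','long_pin_collar']:print(n,[(d['xyz'],round(d['confidence'],2)) for d in arm.spot_point(p,n)][:3])
x0,y0=max(u[0]-50,0),max(u[1]-40,0);print(x0,y0)
o=np.zeros((600,640,3),np.uint8)
im=cv2.convertScaleAbs(p['img'],alpha=1.6);cv2.imwrite('pics/w2full.png',im)
o[:200,:320]=cv2.resize(im,(320,200));c=cv2.resize(im[y0:y0+66,x0:x0+106],None,fx=6,fy=6,interpolation=2);o[204:204+c.shape[0],:c.shape[1]]=c[:396]
cv2.imwrite('pics/w2.png',o)
E
```

```text
time: 8.6
eef_pos: [0.5141, -0.1686, 0.1974]
tcp_rot: [180.0, -0.0, 71.0]
wrist_force: [0.7, 0.1, 0.7]
gripper_width: 0.588
finger_force: 0.0
[322 116]
tongue [([0.5798, 0.0068, 0.0007], 0.85)]
clevis [([0.5384, -0.1032, -0.0011], 0.95)]
pin_block [([0.5049, -0.3515, -0.0016], 0.56)]
long_pin_collar [([0.4592, -0.3426, 0.054], 0.86)]
272 76
```

View pics/w2.png

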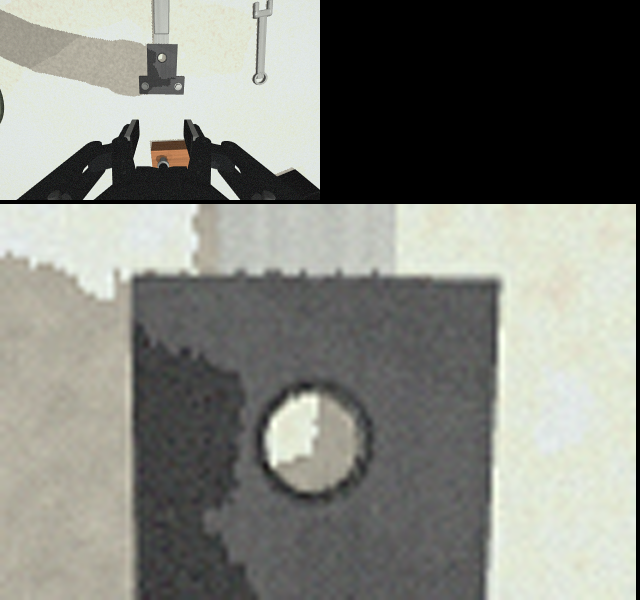

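Run:
```python
from h import *
import pickle;p=pickle.load(open('w2.pkl','rb'))
print('clevis',ray(p,[[324.5,115.3]],.052))
to(.434,-.412,.1974,71)
```

```text
clevis [[ 0.54031439 -0.0981355   0.052     ]]
to [-25.71, 0.31, -0.02, -0.01, -0.0, 0.1]
```

```bash
python3 -m inch '[5,-5,0.3,0,0,0,0, 5,-10,0.3,0,0,0,0, 5,-15,0.3,0,0,0,0, 5,-20,0.3,0,0,0,0, 5,-24,0.3,0,0,0,0, 5,-25.7,0.3,0,0,0,0, 5,-25.7,0.3,0,0,0,0, 5,-25.7,0.3,0,0,0,0, 5,-25.7,0.3,0,0,0,0]'
python3 - <<'E'
from h import *
import pickle
p=arm.read_camera('wrist');pickle.dump({k:p[k] for k in('img','mtx','rvec','tvec')},open('w3.pkl','wb'))
for n in ['pin_block','long_pin','long_pin_collar','short_pin']:print(n,[(d['xyz'],round(d['confidence'],2)) for d in arm.spot_point(p,n)][:3])
print(proj(p,[[.458,-.343,.061],[.458,-.343,.095]]))
im=cv2.convertScaleAbs(cv2.resize(p['img'][60:190,260:420],None,fx=5,fy=5,interpolation=2)[:600],alpha=1.6);cv2.imwrite('pics/w3.png',im)
E
```

```text
time: 9.75
eef_pos: [0.4342, -0.4113, 0.1972]
tcp_rot: [-180.0, -0.0, 71.1]
wrist_force: [0.1, -0.3, -0.7]
gripper_width: 0.585
finger_force: 0.0
pin_block [([0.5036, -0.3498, -0.0016], 0.76)]
long_pin [([0.4605, -0.3435, 0.0127], 0.92)]
long_pin_collar [([0.4603, -0.3412, 0.0543], 0.93)]
short_pin [([0.5443, -0.3682, 0.0146], 0.81)]
[[323.20525814 118.4314889 ]
 [323.30935869 118.88291173]]
```

View pics/w3.png

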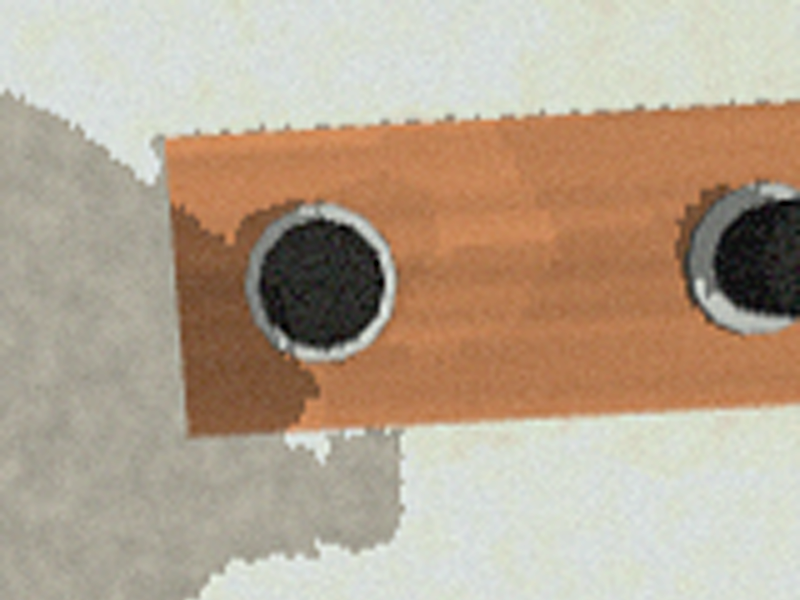

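Run:
```python
from h import *
import pickle;p=pickle.load(open('w3.pkl','rb'))
a=ray(p,[[324,116.4]],.061)[0];print('pin',a,'rel',np.array([.54031,-.09814])-a[:2])
to(a[0],a[1],.065,71)
```

```text
pin [ 0.45933862 -0.34146226  0.061     ] rel [0.08097138 0.24332226]
to [7.51, 0.13, 13.24, 0.01, -0.01, 0.07]
```

```bash
python3 -m inch '[5,4,0.1,2,0,0,0, 5,7.5,0.1,5,0,0,0, 5,7.5,0.1,7,0,0,0, 5,7.5,0.1,9,0,0,0, 5,7.5,0.1,11,0,0,0, 5,7.5,0.1,12.5,0,0,0, 5,7.5,0.1,13.2,0,0,0, 5,7.5,0.1,13.2,0,0,0, 5,7.5,0.1,13.2,0,0,0, 1.8,7.5,0.1,13.2,0,0,0, 1.8,7.5,0.1,13.2,0,0,0, 1.8,7.5,0.1,13.2,0,0,0, 1.8,7.5,0.1,13.2,0,0,0, 1.8,7.5,0.1,13.2,0,0,0, 1.8,7.5,0.1,13.2,0,0,0]' 50
```

```text
time: 11.5
eef_pos: [0.459, -0.3423, 0.066]
tcp_rot: [179.9, 0.0, 71.0]
wrist_force: [0.2, 1.0, 6.6]
gripper_width: 0.236
finger_force: 48.6
```

```bash
python3 -m inch '[1.8,0,0,-1,0,0,0, 1.8,0,0,-3,0,0,0, 1.8,0,0,-6,0,0,0, 1.8,0,0,-8,0,0,0, 1.8,0,0,-8,0,0,0, 1.8,0,0,-8,0,0,0]'
python3 -c "
from h import *
to(.5400,-.0990,.130,71)"
```

```text
time: 12.1
eef_pos: [0.4588, -0.3419, 0.1457]
tcp_rot: [180.0, -0.0, 71.0]
wrist_force: [-0.1, 0.5, -1.3]
gripper_width: 0.241
finger_force: 49.5
to [25.61, -0.21, 1.58, 0.04, -0.01, 0.03]
```

```bash
python3 -m inch '[1.8,4,0,0,0,0,0, 1.8,8.5,-0.1,0,0,0,0, 1.8,13,-0.1,0,0,0,0, 1.8,17.5,-0.2,0,0,0,0, 1.8,21.5,-0.2,0,0,0,0, 1.8,24.5,-0.2,0,0,0,0, 1.8,25.6,-0.2,0,0,0,0, 1.8,25.6,-0.2,1,0,0,0, 1.8,25.6,-0.2,1.6,0,0,0, 1.8,25.6,-0.2,1.6,0,0,0, 1.8,25.6,-0.2,1.6,0,0,0]'
python3 - <<'E'
from h import *
to(.5400,-.0990,.1062,71)
o=np.zeros((600,640,3),np.uint8)
for i,(n,X) in enumerate([('wrist',[.54,-.098,.06]),('scene',[.54,-.098,.06])]):
    p=arm.read_camera(n);u=proj(p,[X])[0].astype(int);x0=int(np.clip(u[0]-53,0,534));y0=int(np.clip(u[1]-25,0,350));print(n,u,x0,y0)
    o[300*i:300*i+300,:636]=cv2.convertScaleAbs(cv2.resize(p['img'][y0:y0+50,x0:x0+106],(636,300),interpolation=2),alpha=1.8)
cv2.imwrite('pics/ins.png',o)
E
```

```text
time: 13.2
eef_pos: [0.5395, -0.1006, 0.129]
tcp_rot: [-180.0, 0.0, 70.9]
wrist_force: [-0.9, 0.2, -1.4]
gripper_width: 0.236
finger_force: 49.5
to [0.17, -0.0, 2.28, -0.03, 0.03, -0.1]
wrist [322 208] 269 183
scene [281 226] 228 201
```

View pics/ins.png

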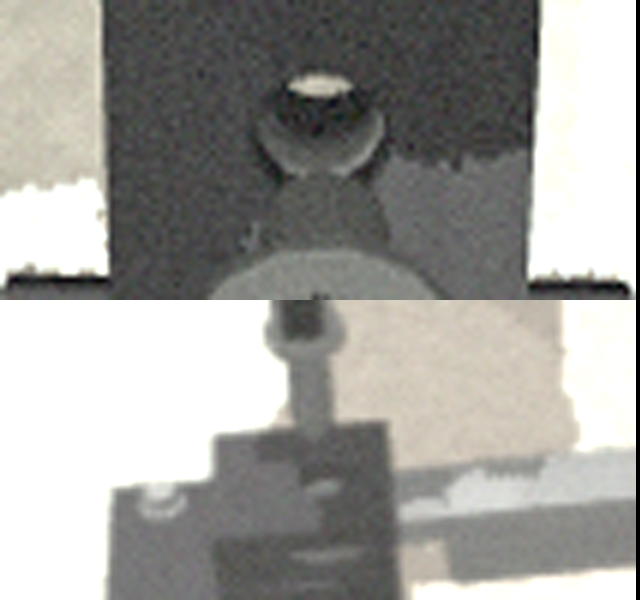

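```bash
python3 -m inch '[1.8,0.1,0,0.5,0,0,0, 1.8,0.1,0,1,0,0,0, 1.8,0.1,0,1.4,0,0,0, 1.8,0.1,0,1.4,0,0,0, 1.8,0.1,0,1.4,0,0,0]'
python3 - <<'E'
from h import *
for i in range(3):
    arm.read_camera('top');to(.5400,-.0990,.1,71)
E
```

```text
time: 13.8
eef_pos: [0.5403, -0.0984, 0.1152]
tcp_rot: [-180.0, 0.0, 71.0]
wrist_force: [-0.4, -0.2, -1.4]
gripper_width: 0.241
finger_force: 49.5
to [-0.07, -0.02, 1.53, 0.0, 0.01, 0.01]
to [-0.07, -0.02, 1.54, 0.01, 0.0, 0.01]
to [-0.07, -0.02, 1.55, 0.01, -0.0, 0.01]
```

```bash
python3 -m inch '[1.8,-0.05,0,0.5,0,0,0, 1.8,-0.05,0,1,0,0,0, 1.8,-0.05,0,1.3,0,0,0, 1.8,-0.05,0,1.6,0,0,0, 1.8,-0.05,0,1.9,0,0,0, 1.8,-0.05,0,1.9,0,0,0]'
```

```text
time: 14.55
eef_pos: [0.54, -0.0988, 0.0959]
tcp_rot: [-180.0, 0.0, 71.0]
wrist_force: [0.2, -0.1, -1.1]
gripper_width: 0.245
finger_force: 49.5
```

```bash
python3 -m inch '[1.8,0,0,0.4,0,0,0, 1.8,0,0,0.8,0,0,0, 1.8,0,0,1.2,0,0,0, 1.8,0,0,1.6,0,0,0, 1.8,0,0,2,0,0,0, 1.8,0,0,2,0,0,0]'
```

```text
time: 15.15
eef_pos: [0.5399, -0.0988, 0.0757]
tcp_rot: [-180.0, 0.0, 71.0]
wrist_force: [-0.4, -0.1, -1.0]
gripper_width: 0.238
finger_force: 49.5
```

```bash
python3 -m inch '[1.8,0,0,0.4,0,0,0, 1.8,0,0,0.8,0,0,0, 1.8,0,0,1.1,0,0,0, 1.8,0,0,1.3,0,0,0, 1.8,0,0,1.4,0,0,0, 1.8,0,0,1.45,0,0,0, 1.8,0,0,1.45,0,0,0]'
```

```text
time: 15.85
eef_pos: [0.5402, -0.0989, 0.0621]
tcp_rot: [180.0, -0.0, 71.0]
wrist_force: [-3.7, 1.5, 5.9]
gripper_width: 0.243
finger_force: 50.6
```

```bash
python3 -m inch '[5,0,0,0.05,0,0,0, 5,0,0,0.05,0,0,0, 5,0,0,0.05,0,0,0, 5,0,0,0.05,0,0,0, 5,0,0,-2,0,0,0, 5,0,0,-6,0,0,0, 5,-3,0,-10,0,0,0, 5,-8,0,-13,0,0,0, 5,-11,0,-13,0,0,0, 5,-13,0,-13,0,0,0, 5,-13,0,-13,0,0,0, 5,-13,0,-13,0,0,0]'
python3 - <<'E'
from h import *
o=np.zeros((600,640,3),np.uint8)
for i,n in enumerate(['wrist','scene']):
    p=arm.read_camera(n);u=proj(p,[[.54,-.098,.06]])[0].astype(int);x0=int(np.clip(u[0]-53,0,534));y0=int(np.clip(u[1]-25,0,350))
    print(n,[(d['xyz'],round(d['confidence'],2)) for d in arm.spot_point(p,'long_pin_collar')][:3])
    o[300*i:300*i+300,:636]=cv2.convertScaleAbs(cv2.resize(p['img'][y0:y0+50,x0:x0+106],(636,300),interpolation=2),alpha=1.8)
cv2.imwrite('pics/fin.png',o)
E
```

```text
time: 17.05
eef_pos: [0.4979, -0.2216, 0.1917]
tcp_rot: [-180.0, -0.0, 71.0]
wrist_force: [1.4, 0.3, -0.2]
gripper_width: 0.585
finger_force: 0.0
wrist [([0.5441, -0.0985, 0.0476], 0.56), ([0.5015, -0.3517, -0.0003], 0.53), ([0.5407, -0.0994, 0.0021], 0.45)]
scene [([0.5403, -0.0961, 0.0527], 0.77)]
```

View pics/fin.png

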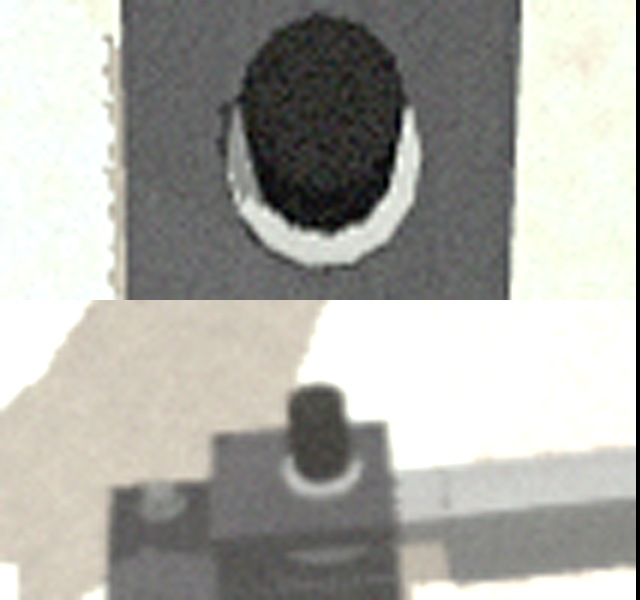

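The collar sits flat on the upper jaw and the pin stands upright, so I'm handing in.

```bash
python3 -c "
from workcell import arm
print(arm.hand_in())"
```

```text
the job is handed in; nothing more can be done
None
```

The small tongue is coupled: the long pin is down through both jaws and the eye, its collar sits on the upper jaw, and it was released and handed in at about 17 s; I viewed 11 pictures, one over the limit of 10.

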